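Sort pipe fittings into their sample trays in the fish room

TASK

Put away the five loose grey pipe fittings: each goes into the open bay of the blue tray whose fixed sample is the same kind of fitting (two elbows, one tee, two couplings). Leave the elbows and the tee lying flat on the tray floor and the couplings standing on end, none on a wall or on another, and do not push the roll of tape or the black magnetic cleaner among them out of place.

Things in the scene. Friction and masses are not known exactly. Their poses are not given: they have to be found in the camera images.
- elbow_a: loose grey 90-degree pipe elbow, lying flat, 60 g, 67 x 67 mm from above, 34 mm high; two round sockets 34 mm in diameter, axes level. Origin: centre of that square at mid-height (17 mm up), z up. Sockets point to +x and +y from the bend at (-16.5, -16.5) mm and end 50 mm from it; clear stretches to grip across: centred at (17.5, -16.5) and (-16.5, 17.5) mm, 32 mm long. Both elbows are alike.
- elbow_b: loose grey 90-degree pipe elbow, lying flat, 60 g, 67 x 67 mm from above, 34 mm high; two round sockets 34 mm in diameter, axes level. Origin: centre of that square at mid-height (17 mm up), z up. Sockets point to +x and +y from the bend at (-16.5, -16.5) mm and end 50 mm from it; clear stretches to grip across: centred at (17.5, -16.5) and (-16.5, 17.5) mm, 32 mm long. Both elbows are alike.
- tee: loose grey pipe tee, lying flat, 80 g, 100 x 67 mm from above, 34 mm high; sockets 34 mm in diameter, axes level. Origin: centre of that rectangle at mid-height (17 mm up), z up. The run lies along x at y = -16.5 mm; the branch points to +y on x = 0 and ends at y = 33.5 mm; its clear stretch to grip across is centred at (0, 17.5) mm, 32 mm long.
- coupling_a: grey plastic straight pipe coupling, loose, standing on end, about 50 g: an upright cylinder 40 mm in diameter (41 mm at a slim rib round its middle, seen only) and 56 mm high, dark bore on top. Origin: its centre (28 mm above what it stands on), z along its axis. The two couplings are alike.
- coupling_b: grey plastic straight pipe coupling, loose, standing on end, about 50 g: an upright cylinder 40 mm in diameter (41 mm at a slim rib round its middle, seen only) and 56 mm high, dark bore on top. Origin: its centre (28 mm above what it stands on), z along its axis. The two couplings are alike.
- tray_elbow: fixed blue tray with an elbow fixed on it as sample: for the two elbows. Open bay, inside 130 (x) x 165 mm (y), floor 4 mm and wall tops 16 mm above the bench, walls 4 mm thick. Origin: bay's middle at bench level, z up. On its +x side (away from the robot) a white ledge 84 mm deep, 16 mm high, holds the sample, whose top is 50 mm above the bench.
- tray_tee: fixed blue tray with a tee fixed on it as sample: for the tee. Open bay, inside 130 (x) x 165 mm (y), floor 4 mm and wall tops 16 mm above the bench, walls 4 mm thick. Origin: bay's middle at bench level, z up. On its +x side (away from the robot) a white ledge 84 mm deep, 16 mm high, holds the sample, whose top is 50 mm above the bench.
- tray_coupling: fixed blue tray with a standing coupling fixed on it as sample: for the two couplings. Open bay, inside 130 (x) x 165 mm (y), floor 4 mm and wall tops 16 mm above the bench, walls 4 mm thick. Origin: bay's middle at bench level, z up. On its +x side (away from the robot) a white ledge 84 mm deep, 16 mm high, holds the sample, whose top is 72 mm above the bench.
- tape_roll: bystander, loose: flat white roll of thread tape, 46 mm in diameter, 14 mm high, lying among the fittings; origin at the centre of its underside. Leave it in its place.
- magnet: bystander, loose: black magnetic glass cleaner, 35 (its x) x 45 x 29 mm, lying among the fittings; origin at the centre of its underside. Leave it in its place.

How it is judged:
By the outcome, as a careful person would: the job done as asked, in the order asked, and still so for the second after the job is handed in, with the robot touching nothing.
It also fails if it takes over 104 s, if anything falls off the work surface, if the arm or the gripper's body presses on something with over 40 N, if the wrist force passes 120 N, or if a joint passes its speed limit or range.

ROBOT

A 6-joint arm with a two-finger parallel gripper is mounted at the origin on the work surface. World frame = base frame: x ahead of the robot, y to its left, z up, the work surface at z = 0. Lengths are in m, angles in rad, forces in N, time in s.
With the tool pointing down it reaches from about 0.35 to 0.85 m from the base axis. Payload 8.1 kg.
Tool frame: the origin (TCP) lies at the very end of the fingers, on their centre line; the grasp point (between the pads) lies 19 mm behind it; z points along the fingers, y is the line along which they close (so a half turn about z gives the same grasp; the last joint's range is limited). The gripper opens to 93 mm and grips with 3 to 60 N. Pads are 15 mm wide; open, the fingers measure 128 mm over their backs; the gripper's body (75 mm by 188 mm) begins 65 mm behind the grasp point.
Start: joints at [-1.315, 0.13, 1.488, -0, 1.523, -0.085], TCP at [0.201, -0.565, 0.183] pointing down, gripper open.
Joint ranges: [-2.96, 2.96], [-0.89, 2.26], [0.02, 2.5], [-1.34, 4.48], [0, 2.73], [-2.66, 2.66]. Speed limits (rad/s): [2.39, 2.39, 2.79, 3.14, 3.14, 3.14].

INTERFACE

Orientations are given as a rotation vector (axis times angle).
In Python, from plant import read_state, eyes, workorder gives the robot as it stands. The module is installed in compiled form; this text tells all that it offers.
- The arm moves only by the tool play_rows, never from a script. Its argument "targets" is one flat list of numbers, 4 for each row, row after row: the shift along the tool's x, y, z in cm, then the turn about the tool's z in degrees. In form: [dx, dy, dz, roll, dx, dy, dz, roll, ...]. A call has 1 to 8 rows; each row is the pose to reach, as a shift and turn from the pose commanded when the call began, along the tool's axes at that moment; what a row does not reach only later rows make up. A row lasts 1/12 s, in which the tool goes at most 41.7 mm and 7.16 degrees, less where a joint would pass 70% of its speed; a pose out of reach is approached as far as the arm can. A call with a gripper value outside its range is refused whole. "grip" is the finger opening in cm, from 0 to 9.3, set as the call begins (left out, the last holds). The fingers move at their own pace and stop on an object; "grip_force" is the grip in N (left out, the last holds). Time passes only in rows, so rows that repeat a pose let the fingers close. It gives the time, the measured TCP pose, the force, the opening and the grip force at its end, in the units of the state.
- read_state(): the state, without advancing time (a new reading comes with each control period).
- eyes.read_camera(name): name is "side" or "top"; returns a dict with "image" (480x640x3 uint8, red, green, blue), "vfov" (degrees; the focal length in pixels is half the picture's height over the tangent of half this angle, whatever the lens; pixels are square), "cx", "cy" (the principal point, pixels), "cam_to_world" (4x4, takes a point from camera to world coordinates). Camera axes: x right, y up, looking along -z (the intrinsics and any distortion apply to the point x, -y, -z); pixel columns grow to the right and rows downward; lengths in m; the calibration is good to about 2 mm. A picture is of the moment at which its call begins. There is no depth.
- workorder.close_job(): hands the job in; it is judged then, once.
The state is a dict: "t": time; "q": joint angles; "dq": joint speeds; "joint_torque": joint torques, N m; "tool_pos": TCP position; "orientation": TCP orientation; "force": force on the tool from outside, world axes, zero at the start; "wrist_torque": the same for the moment, N m; "opening": finger opening in m; "gripper_force": force on a finger pad.
Only numpy, scipy, OpenCV 4.12 (cv2) and the standard library are available. Lean on these libraries where they do the work, as an engineer would, in place of code of your own. Each camera call takes 0.05 s, during which the arm holds its last target. There are 200 camera calls.

## Working session

There is one attempt and no reset: what is moved stays moved. The work goes in short steps, Python scripts to look and compute and a tool call to move; the robot and the scene stay as the last step left them, time stands still between calls to the robot, and variables do not carry over. Pictures are saved under pics/ and viewed, at most 14 in all, crops included, and the job is handed in when it is done.

Besides the shell and the picture viewer there is one more tool, called after "Request:" as a command line: name --argument value ..., lists and objects as JSON in quotes. play_rows: Moves the arm, as the interface text tells. Its arguments: {"type":"object","properties":{"targets":{"type":"array"},"grip":{"type":"number"},"grip_force":{"type":"number"}},"required":["targets"]}

```bash
mkdir -p pics
python3 - <<'E'
from plant import read_state, eyes
import cv2
for n in("top","side"):
    c=eyes.read_camera(n); cv2.imwrite(f"pics/{n}0.png",c["image"][:,:,::-1]); print(n,c["vfov"],c["cx"],c["cy"],c["cam_to_world"].round(4).tolist(),[k for k in c])
s=read_state();print(s)
E
```

```text
top 46.62539908890856 325.8851072161294 239.5224273893852 [[0.0107, 0.9969, -0.0779, 0.4113], [-0.9999, 0.0113, 0.0074, 0.023], [0.0083, 0.0778, 0.9969, 1.26], [0.0, 0.0, 0.0, 1.0]] ['image', 'vfov', 'cx', 'cy', 'cam_to_world']
side 47.348005840431334 315.3289524781025 243.3742283500769 [[-0.8931, 0.339, -0.2957, 0.1433], [-0.4497, -0.6568, 0.6053, 0.7172], [0.011, 0.6736, 0.739, 0.9194], [0.0, 0.0, 0.0, 1.0]] ['image', 'vfov', 'cx', 'cy', 'cam_to_world']
{'t': 0.1, 'q': array([-1.31538647e+00,  1.31100451e-01,  1.48915655e+00,  1.21192325e-05,
        1.52301118e+00, -8.53852009e-02]), 'dq': array([ 0.00049184, -0.00121042, -0.0016454 , -0.00015615,  0.0005324 ,
        0.00148326]), 'joint_torque': array([ 2.36367858e-03, -5.61343682e+01, -4.93093157e+01,  7.71406805e-02,
        2.92475510e-02, -4.43857482e-05]), 'tool_pos': array([ 0.20043099, -0.5649258 ,  0.18239115]), 'orientation': array([-3.09444817e+00, -5.32448664e-01,  2.04421363e-04]), 'force': array([-0.00328632,  0.1984752 ,  0.08137543]), 'wrist_torque': array([-0.02419448,  0.0218235 , -0.00857568]), 'gripper_force': 0.0, 'opening': 0.09254659067813492}
```

View pics/top0.png

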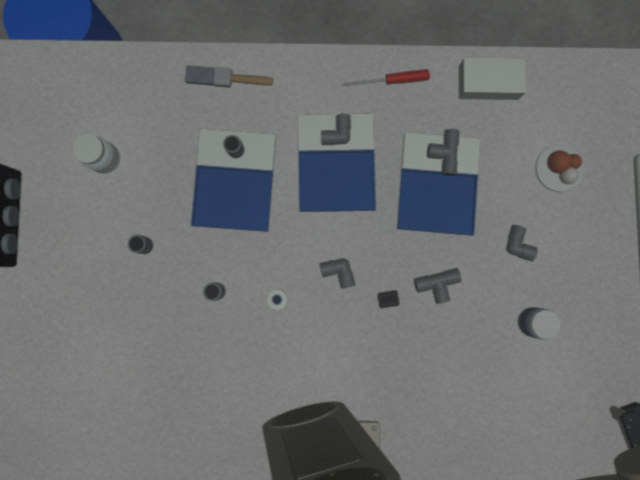

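View pics/side0.png

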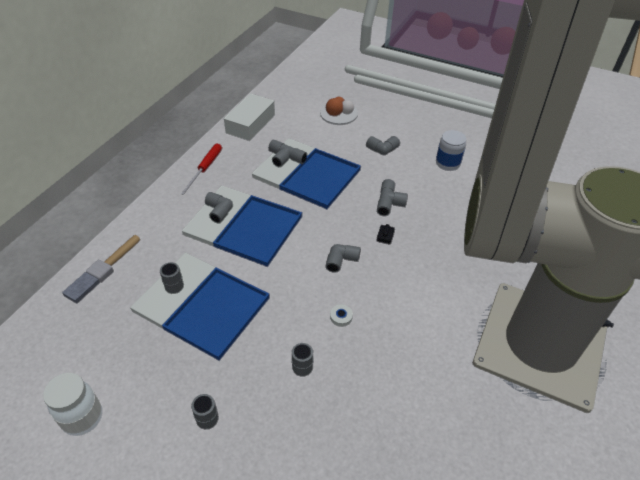

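The top view shows couplings at (140,244) and (214,291), elbows at (338,272) and (520,243), and the tee at (438,283). Tape is at (277,299) and the magnet at (388,299). The bays are centred near (233,198) coupling, (337,181) elbow and (438,201) tee.

```bash
cat > h.py <<'E'
import numpy as np, cv2
from plant import read_state, eyes
from scipy.optimize import minimize
def proj(c,P):
    M=np.linalg.inv(c["cam_to_world"]); p=np.asarray(P)@M[:3,:3].T+M[:3,3]
    f=240/np.tan(np.radians(c["vfov"]/2))
    return np.c_[c["cx"]+f*p[:,0]/-p[:,2], c["cy"]-f*p[:,1]/-p[:,2]]
def unproj(c,uv,z):
    f=240/np.tan(np.radians(c["vfov"]/2)); uv=np.atleast_2d(uv).astype(float)
    d=np.c_[(uv[:,0]-c["cx"])/f,-(uv[:,1]-c["cy"])/f,-np.ones(len(uv))]@c["cam_to_world"][:3,:3].T
    o=c["cam_to_world"][:3,3]; return o+d*((z-o[2])/d[:,2])[:,None]
def cyl(a,b,r):
    a,b=map(np.array,(a,b)); d=(b-a)/np.linalg.norm(b-a)
    u=np.cross(d,[0,0,1]) if abs(d[2])<.9 else np.array([1.,0,0]); v=np.cross(d,u)
    t=np.linspace(0,2*np.pi,24)[:,None]; ring=r*(np.cos(t)*u+np.sin(t)*v)
    return np.r_[a+ring,b+ring]*1e-3
B=[-16.5,-16.5,0]
MOD={"elbow":[cyl(B,[33.5,-16.5,0],17),cyl(B,[-16.5,33.5,0],17)],
 "tee":[cyl([-50,-16.5,0],[50,-16.5,0],17),cyl([0,-16.5,0],[0,33.5,0],17)],
 "coupling":[cyl([0,0,-28],[0,0,28],20)],
 "tape":[cyl([0,0,0],[0,0,14],23)],
 "magnet":[np.array([[x,y,z] for x in(-17.5,17.5) for y in(-22.5,22.5) for z in(0,29)])*1e-3]}
Z={"elbow":.017,"tee":.017,"coupling":.028,"tape":0,"magnet":0}
S=6
def sil(c,k,x,y,a,z,box):
    m=np.zeros(((box[3]-box[1])*S,(box[2]-box[0])*S),np.uint8)
    R=np.array([[np.cos(a),-np.sin(a),0],[np.sin(a),np.cos(a),0],[0,0,1]])
    for p in MOD[k]:
        q=(proj(c,p@R.T+[x,y,z])+.5-box[:2])*S
        cv2.fillConvexPoly(m,cv2.convexHull(q.astype(np.float32)).astype(np.int32),1)
    return m
def fit(c,k,uv,z=None,r=45,thr=118,yaws=None):
    z=Z[k] if z is None else z
    u,v=map(int,uv); box=(u-r,v-r,u+r,v+r)
    im=c["image"][box[1]:box[3],box[0]:box[2]].astype(np.float32).mean(2)
    im=cv2.resize(im,None,fx=S,fy=S,interpolation=cv2.INTER_CUBIC); m=(im<thr).astype(np.uint8)
    n,l,st,ce=cv2.connectedComponentsWithStats(m); o=r*S
    i=min(range(1,n),key=lambda i:np.hypot(*(ce[i]-o))-(1e3 if st[i,4]>1500 else 0))
    m=cv2.morphologyEx((l==i).astype(np.uint8),cv2.MORPH_CLOSE,np.ones((41,41))) if k=="coupling" else (l==i).astype(np.uint8)
    w=unproj(c,np.array([ce[i]/S+[box[0]-.5,box[1]-.5]]),z)[0]
    f=lambda p:(sil(c,k,p[0],p[1],p[2]*10,z,box)!=m).sum()/m.sum()
    best=None
    for a in ([0] if k=="coupling" else np.radians(np.arange(-180,180,30)) if yaws is None else yaws):
        X=np.array([w[0],w[1],a/10]); 
        r_=minimize(f,X,method="Nelder-Mead",options=dict(initial_simplex=X+np.array([[0,0,0],[.008,0,0],[0,.008,0],[0,0,.03]]),maxiter=120))
        if best is None or r_.fun<best.fun: best=r_
    return np.r_[best.x[:2],np.degrees(best.x[2]*10),best.fun]
E
cat > m.py <<'E'
from h import *
c=eyes.read_camera("top"); d=eyes.read_camera("side")
T=dict(ca=("coupling",(140,244)),cb=("coupling",(214,291)),ea=("elbow",(338,272)),eb=("elbow",(520,243)),tee=("tee",(438,283)),mag=("magnet",(388,299)))
for n,(k,uv) in T.items():
    r=fit(c,k,uv); q=proj(d,[[r[0],r[1],Z[k]]])[0]
    print(n,r.round(4), "side", fit(d,k,q,yaws=[np.radians(r[2])]).round(4) )
print("tape",unproj(c,(277,299.5),.014))
hsv=cv2.cvtColor(c["image"],cv2.COLOR_RGB2HSV)
m=cv2.inRange(hsv,(100,120,40),(130,255,255)); m[:100]=0
for cn in cv2.findContours(m,0,1)[0]:
    if cv2.contourArea(cn)>1500:
        w=unproj(c,cv2.boxPoints(cv2.minAreaRect(cn)),.016)[:,:2]; print("tray",w.round(4).tolist(),w.mean(0).round(4),(np.linalg.norm(w-np.roll(w,1,0),axis=1)).round(4))
E
python3 m.py
```

```text
ca [0.4927 0.4244 4.6056 0.1161] side [ 0.4931  0.4232 16.4869  0.0735]
cb [0.3913 0.2592 0.8671 0.1151] side [0.3914 0.2578 8.388  0.0787]
ea [ 4.319000e-01 -1.150000e-02 -2.557999e+02  1.671000e-01] side [ 4.3300e-01 -1.3100e-02 -2.5577e+02  7.3200e-02]
eb [   0.5062   -0.4262 -107.5936    0.1119] side [ 5.068000e-01 -4.258000e-01 -1.049877e+02  9.950000e-02]
tee [ 4.043000e-01 -2.382000e-01  1.038438e+02  9.180000e-02] side [ 4.052000e-01 -2.399000e-01  1.038925e+02  6.430000e-02]
mag [ 3.775000e-01 -1.253000e-01 -1.686055e+02  1.082000e-01] side [ 3.777000e-01 -1.277000e-01 -1.679065e+02  2.886000e-01]
tape [[0.37356419 0.12099565 0.014     ]]
tray [[0.5367, -0.1467], [0.6708, -0.1577], [0.6586, -0.3273], [0.5246, -0.3148]] [ 0.5976 -0.2366] [0.1685 0.1345 0.17   0.1346]
tray [[0.5387, 0.3137], [0.673, 0.3074], [0.6619, 0.1386], [0.5277, 0.1463]] [0.6003 0.2265] [0.1677 0.1345 0.1691 0.1345]
tray [[0.708, 0.077], [0.7135, -0.091], [0.5787, -0.0941], [0.5734, 0.0724]] [ 0.6434 -0.0089] [0.1346 0.168  0.1348 0.1666]
```

```bash
cat > go.py <<'E'
import sys,json
from h import *
# go.py x y z c : shift from measured pose, cm/deg; c = closing yaw (deg)
def cur():
    s=read_state(); R=cv2.Rodrigues(np.array(s["orientation"]))[0]
    return np.array(s["tool_pos"]),R,s
def shift(p,c):
    t,R,s=cur(); d=R.T@(np.array(p)-t)*100
    y=np.degrees(np.arctan2(R[1,1],R[0,1])); r=-((c-y+90)%180-90)
    return d.round(2),round(r,1),y
PK=dict(  # x,y,yaw of pieces (mean of cams)
 tee=(.4048,-.2390,103.9),ea=(.4325,-.0123,104.2),eb=(.5065,-.426,-106.3),ca=(.4929,.4238,0),cb=(.3914,.2585,0))
TR=dict(elbow=(.6434,-.0089,1.9),tee=(.5976,-.2366,-4.5),coupling=(.6003,.2265,-3.2))
rot=lambda a,v:np.array([np.cos(np.radians(a))*v[0]-np.sin(np.radians(a))*v[1],np.sin(np.radians(a))*v[0]+np.cos(np.radians(a))*v[1]])
G=dict(tee=(0,.0175,0),ea=(.0175,-.0165,90),eb=(.0175,-.0165,90),ca=(0,0,0),cb=(0,0,0))
PL=dict(tee=("tee",0,0,90),ea=("elbow",-.010,.040,90),eb=("elbow",.010,-.040,-90),ca=("coupling",0,.038,0),cb=("coupling",0,-.038,0))
def pick(n):
    x,y,a=PK[n]; g=G[n]; p=np.array([x,y])+rot(a,g[:2]); return p,(a+g[2]+90)%180-90
def place(n):
    k,dx,dy,a=PL[n]; X,Y,A=TR[k]; a+=A; g=G[n]
    p=np.array([X,Y])+rot(A,(dx,dy))+rot(a,g[:2]); return p,(a+g[2]+90)%180-90
if __name__=="__main__":
    if len(sys.argv)==1:
        for n in PK: print(n,"pick",pick(n)[0].round(4),round(pick(n)[1],1),"place",place(n)[0].round(4),round(place(n)[1],1))
        c=eyes.read_camera("top"); print("cup",unproj(c,[(541,323)],.07))
    else:
        n,w,z=sys.argv[1:4]; p,c=(pick if w=="pick" else place)(n); print(shift([*p,float(z)],c),"pos",cur()[0].round(4))
E
sed -i 's/tee=(0,.0175,0)/tee=(0,.0175,0)/' go.py
python3 go.py; python3 go.py tee pick 0.10
```

```text
tee pick [ 0.3878 -0.2432] -76.1 place [ 0.5802 -0.2352] 85.5
ea pick [0.4442 0.0087] 14.2 place [0.648  0.0488] 1.9
eb pick [ 0.4858 -0.4382] -16.3 place [ 0.6388 -0.0666] 1.9
ca pick [0.4929 0.4238] 0 place [0.6024 0.2644] -3.2
cb pick [0.3914 0.2585] 0 place [0.5982 0.1886] -3.2
cup [[ 0.33145769 -0.44491257  0.07      ]]
(array([ 28.42, -24.08,   8.31]), np.float64(5.6), np.float64(-70.47394723462669)) pos [ 0.2005 -0.5652  0.1828]
```

Request:
play_rows --targets '[28.4, -24.1, 6, 5.6, 28.4, -24.1, 6, 5.6, 28.4, -24.1, 6, 5.6, 28.4, -24.1, 6, 5.6, 28.4, -24.1, 6, 5.6, 28.4, -24.1, 6, 5.6, 28.4, -24.1, 6, 5.6, 28.4, -24.1, 6, 5.6]' --grip 6.5 --grip_force 30

```text
t: 0.92
tool_pos: [0.3664, -0.2792, 0.1301]
orientation: [3.118, 0.38, 0.001]
force: [0.9, 0.3, 0.4]
opening: 0.0649
gripper_force: 0.0
```

```bash
python3 go.py tee pick 0.003
```

```text
(array([ 2.94, -2.98, 12.71]), np.float64(0.0), np.float64(-76.09612881729039)) pos [ 0.3664 -0.2792  0.1301]
```

Request:
play_rows --targets '[2.9, -3.0, 6, 0, 2.9, -3.0, 6, 0, 2.9, -3.0, 6, 0, 2.9, -3.0, 6, 0, 2.9, -3.0, 6, 0]'

```text
t: 1.33
tool_pos: [0.3871, -0.2457, 0.0714]
orientation: [3.117, 0.381, 0.001]
force: [0.1, -0.1, 0.7]
opening: 0.0649
gripper_force: 0.0
```

```bash
python3 go.py tee pick 0.003
```

```text
(array([ 0.13, -0.23,  6.84]), np.float64(0.0), np.float64(-76.05716955710136)) pos [ 0.3871 -0.2457  0.0714]
```

Request:
play_rows --targets '[0.1, -0.2, 3.5, 0, 0.1, -0.2, 5.5, 0, 0.1, -0.2, 6.8, 0, 0.1, -0.2, 6.8, 0, 0.1, -0.2, 6.8, 0]'

```text
t: 1.75
tool_pos: [0.3874, -0.2441, 0.0035]
orientation: [3.118, 0.378, 0.001]
force: [0.2, -0.7, 0.0]
opening: 0.0649
gripper_force: 0.0
```

Request:
play_rows --targets '[0, 0, 0, 0, 0, 0, 0, 0, 0, 0, 0, 0, 0, 0, 0, 0, 0, 0, 0, 0, 0, 0, 0, 0]' --grip 2.5

```text
t: 2.25
tool_pos: [0.3875, -0.2428, 0.0026]
orientation: [3.118, 0.381, 0.001]
force: [0.1, -0.1, -0.8]
opening: 0.0296
gripper_force: 0.0
```

Request:
play_rows --targets '[0, 0, -1, 0, 0, 0, -3, 0, 0, 0, -5.5, 0, 0, 0, -7, 0, 0, 0, -7, 0, 0, 0, -7, 0]'

```text
t: 2.75
tool_pos: [0.3882, -0.2433, 0.0737]
orientation: [3.116, 0.381, 0.003]
force: [0.3, -0.6, -0.4]
opening: 0.0251
gripper_force: 0.0
```

```bash
python3 go.py tee place 0.075
```

```text
(array([18.82,  3.84, -0.09]), np.float64(18.4), np.float64(-76.06390257739515)) pos [ 0.3882 -0.2433  0.0737]
```

Run:
```python
from h import *
c=eyes.read_camera("top");d=eyes.read_camera("side")
a=cv2.resize(c["image"][210:340,370:500],(520,520)) ;b=cv2.resize(d["image"][140:240,330:430],None,fx=2.8,fy=2.8)
cv2.imwrite("pics/t1.png",a[:,:,::-1]);b=cv2.resize(b,(280,520*280//520));o=np.zeros((520,800,3),np.uint8);o[:,:520]=a;o[:280,520:]=b;cv2.imwrite("pics/t1.png",o[:,:,::-1])
```

```text
(no output)
```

View pics/t1.png

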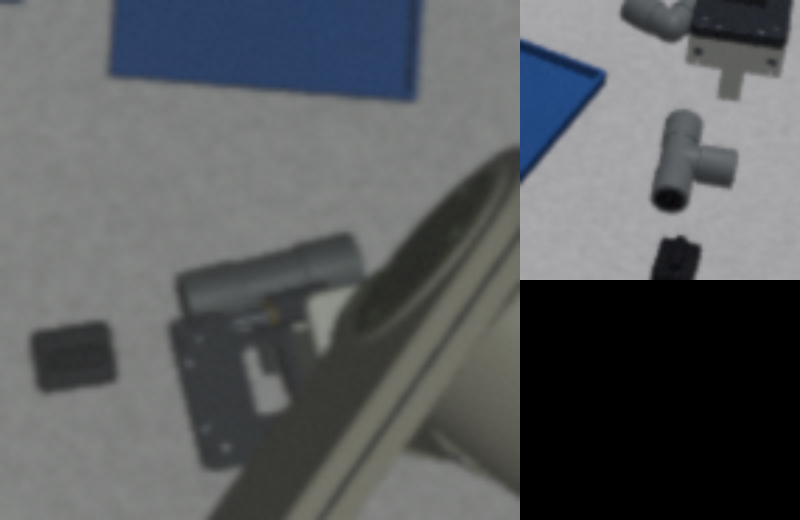

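Run:
```python
from h import *
d=eyes.read_camera("side"); print(fit(d,"tee",proj(d,[[.405,-.239,.017]])[0],yaws=[np.radians(103.9)]))
c=eyes.read_camera("top");
print(proj(c,[[.388,-.2433,.074],[.4048,-.239,.017]]))
print(read_state()["opening"])
```

```text
[ 4.05405984e-01 -2.40464908e-01  1.04821764e+02  6.57724830e-02]
[[446.55085152 295.30676101]
 [438.83874581 287.14412146]]
0.024916652101474503
```

Run:
```python
from h import *
d=eyes.read_camera("side"); c=eyes.read_camera("top"); s=read_state(); R=cv2.Rodrigues(s["orientation"])[0]; p=s["tool_pos"]
P=[p, p+R@[0,.05,0],p-R@[0,.05,0],p+R@[.05,0,0], p-R@[0,0,.065]]
print(R.round(2),proj(d,P).round(),proj(c,P).round())
o=d["image"].copy()
for q,k in zip(proj(d,P),[(255,0,0),(0,255,0),(0,255,0),(255,255,0),(255,0,255)]): cv2.circle(o,tuple(int(v) for v in q),2,k,-1)
cv2.imwrite("pics/s2.png",cv2.resize(o[60:260,300:520],None,fx=3,fy=3)[:,:,::-1])
```

```text
[[ 0.97  0.24 -0.  ]
 [ 0.24 -0.97  0.  ]
 [-0.   -0.   -1.  ]] [[403. 183.]
 [405. 170.]
 [400. 197.]
 [382. 180.]
 [407. 161.]] [[446. 296.]
 [468. 291.]
 [423. 301.]
 [440. 273.]
 [453. 297.]]
```

View pics/s2.png

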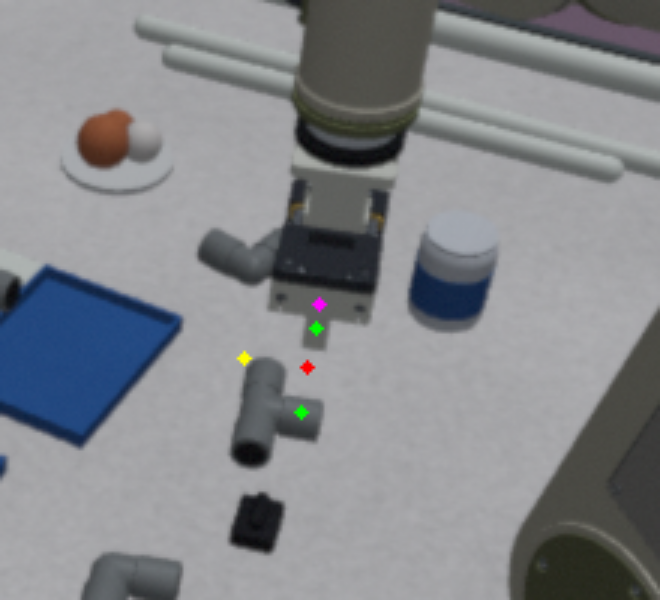

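```bash
python3 -c "
from go import *
print(shift([.45,-.335,.05],-76))"
```

```text
(array([ 3.92, 10.55,  2.1 ]), np.float64(-0.1), np.float64(-76.0743851938702))
```

Request:
play_rows --targets '[3.9, 10.5, 0, 0, 3.9, 10.5, 0, 0, 3.9, 10.5, 0, 0, 3.9, 10.5, 5, 0, 3.9, 10.5, 5, 0, 3.9, 10.5, 5, 0, 3.9, 10.5, 5, 0]' --grip 0

```text
t: 3.63
tool_pos: [0.4492, -0.3339, 0.0214]
orientation: [-3.116, -0.381, 0.004]
force: [-0.1, -0.8, -0.8]
opening: 0.0006
gripper_force: 0.0
```

Run:
```python
from h import *
d=eyes.read_camera("side"); s=read_state(); R=cv2.Rodrigues(s["orientation"])[0]; p=s["tool_pos"]; print(p,s["opening"],s["q"])
o=d["image"].copy(); P=[p,p+[0,0,.03],p+[0,0,.06],[p[0],p[1],0]]
print(proj(d,P))
o=cv2.resize(o[100:220,330:490],None,fx=5,fy=5)
for q,k in zip(proj(d,P),[(255,0,0),(0,255,0),(0,255,0),(255,255,0)]): cv2.circle(o,tuple(int(v) for v in (q+.5-[330,100])*5),3,k,-1)
cv2.imwrite("pics/s3.png",o[:,:,::-1])
```

```text
[ 0.45022993 -0.33473818  0.02287055] 0.0005580290278283824 [-7.30718857e-01  1.62605772e-01  1.75634398e+00  2.05453941e-05
  1.22324021e+00  5.96686877e-01]
[[389.80957009 168.14280815]
 [391.1487669  158.83689562]
 [392.53209067 149.22435022]
 [388.81698385 175.04016682]]
```

View pics/s3.png

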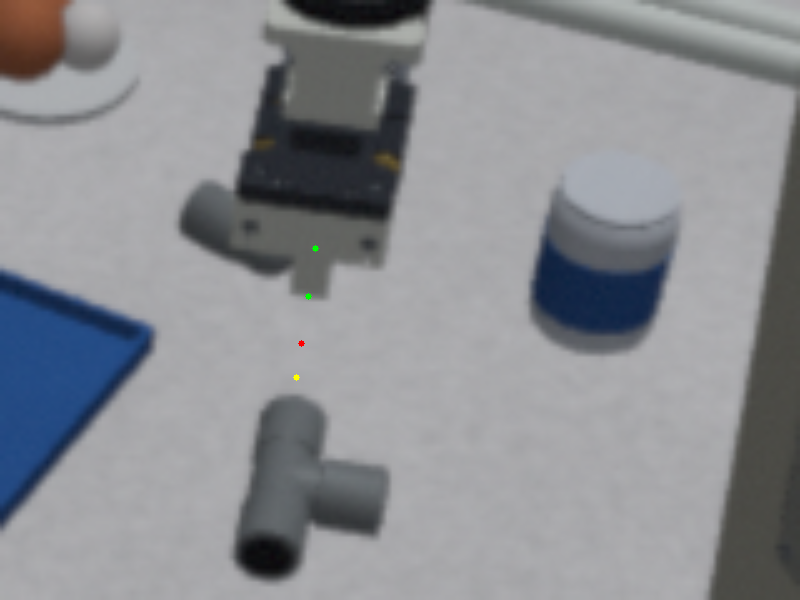

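The crop shows the fingertip at (309,297), but the reported TCP projects to (301,343). The real fingertip is therefore about 30–45 mm higher than reported, and the fingers closed above the tee. I'll measure the offset by touching the bench gently.

Request:
play_rows --targets '[0, 0, 0.8, 0, 0, 0, 1.6, 0, 0, 0, 2.2, 0, 0, 0, 2.4, 0, 0, 0, 2.4, 0, 0, 0, 2.4, 0]'

```text
t: 4.18
tool_pos: [0.4503, -0.335, -0.0018]
orientation: [-3.118, -0.381, 0.0]
force: [-0.1, 0.3, -0.9]
opening: 0.0007
gripper_force: 0.0
```

Request:
play_rows --targets '[0, 0, 0.2, 0, 0, 0, 0.4, 0, 0, 0, 0.6, 0, 0, 0, 0.8, 0, 0, 0, 0.8, 0, 0, 0, 0.8, 0]'

```text
t: 4.68
tool_pos: [0.4503, -0.3351, -0.0099]
orientation: [-3.118, -0.381, 0.001]
force: [0.3, 0.8, -0.1]
opening: 0.0008
gripper_force: 0.0
```

Request:
play_rows --targets '[0, 0, 0.3, 0, 0, 0, 0.6, 0, 0, 0, 0.9, 0, 0, 0, 1.2, 0, 0, 0, 1.2, 0, 0, 0, 1.2, 0]'

```text
t: 5.18
tool_pos: [0.4501, -0.3349, -0.0221]
orientation: [-3.118, -0.381, 0.001]
force: [-0.2, 0.8, -0.3]
opening: -0.0001
gripper_force: 0.0
```

Request:
play_rows --targets '[0, 0, 0.1, 0, 0, 0, 0.2, 0, 0, 0, 0.3, 0, 0, 0, 0.4, 0, 0, 0, 0.4, 0]'

```text
t: 5.6
tool_pos: [0.4503, -0.3351, -0.0259]
orientation: [-3.118, -0.381, 0.0]
force: [0.0, 0.5, -0.2]
opening: 0.0002
gripper_force: 0.0
```

Request:
play_rows --targets '[0, 0, 0.1, 0, 0, 0, 0.2, 0, 0, 0, 0.3, 0, 0, 0, 0.3, 0]'

```text
t: 5.93
tool_pos: [0.4503, -0.3351, -0.029]
orientation: [-3.118, -0.381, 0.0]
force: [-0.1, -0.5, 0.1]
opening: 0.0002
gripper_force: 0.0
```

Request:
play_rows --targets '[0, 0, 0.1, 0, 0, 0, 0.2, 0, 0, 0, 0.3, 0, 0, 0, 0.3, 0]'

```text
t: 6.27
tool_pos: [0.4503, -0.3351, -0.0319]
orientation: [-3.118, -0.381, 0.0]
force: [-0.6, 0.2, -0.4]
opening: 0.0003
gripper_force: 0.0
```

Request:
play_rows --targets '[0, 0, 0.1, 0, 0, 0, 0.2, 0, 0, 0, 0.2, 0]'

```text
t: 6.52
tool_pos: [0.4503, -0.3351, -0.0339]
orientation: [-3.118, -0.381, 0.0]
force: [0.3, 0.1, 0.4]
opening: 0.0007
gripper_force: 0.0
```

Run:
```python
from h import *
d=eyes.read_camera("side"); s=read_state(); p=s["tool_pos"]; print(p,s["force"])
o=d["image"].copy(); P=[p,[p[0],p[1],0]]
o=cv2.resize(o[120:200,350:450],None,fx=6,fy=6)
for q,k in zip(proj(d,P),[(255,0,0),(255,255,0)]): cv2.circle(o,tuple(int(v) for v in (q+.5-[350,120])*6),3,k,-1)
cv2.imwrite("pics/s4.png",o[:,:,::-1])
```

```text
[ 0.45032641 -0.33512425 -0.03382376] [-0.42999846 -0.21030988  0.46710091]
```

View pics/s4.png

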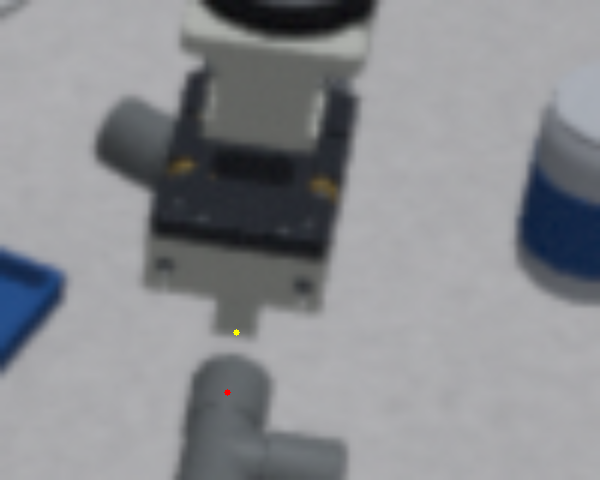

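Request:
play_rows --targets '[0, 0, 0.1, 0, 0, 0, 0.2, 0, 0, 0, 0.2, 0]'

```text
t: 6.82
tool_pos: [0.4506, -0.3353, -0.035]
orientation: [3.118, 0.381, 0.0]
force: [-2.0, 1.4, 6.9]
opening: 0.0004
gripper_force: 3.5
```

Request:
play_rows --targets '[0, 0, 0.1, 0, 0, 0, 0.2, 0, 0, 0, 0.2, 0]'

```text
t: 7.07
tool_pos: [0.4506, -0.3353, -0.0351]
orientation: [-3.118, -0.381, 0.0]
force: [-10.6, 8.3, 26.0]
opening: 0.0004
gripper_force: 13.0
```

Request:
play_rows --targets '[0, 0, 0.1, 0, 0, 0, 0.2, 0, 0, 0, 0.2, 0]'

```text
t: 7.32
tool_pos: [0.4507, -0.3353, -0.0352]
orientation: [-3.118, -0.381, 0.001]
force: [-17.2, 15.7, 46.1]
opening: 0.0003
gripper_force: 22.5
```

The fingers touch the bench at a reported z of −0.035, so true height is the reported value plus 35 mm. I'll correct for that from here.

Request:
play_rows --targets '[0, 0, -1, 0, 0, 0, -4, 0, 0, 0, -8, 0, 0, 0, -8, 0, 0, 0, -8, 0]' --grip 6.5

```text
t: 7.73
tool_pos: [0.4527, -0.3372, 0.0438]
orientation: [3.113, 0.38, 0.007]
force: [0.9, -0.6, -0.3]
opening: 0.029
gripper_force: 0.0
```

```bash
sed -i 's/d=R.T@(np.array(p)-t)\*100/d=R.T@(np.array(p)-[0,0,.035]-t)*100/' go.py; sed -i 's/tee=(.4048,-.2390,103.9)/tee=(.4050,-.2395,104.2)/' go.py; python3 go.py tee pick .07
```

```text
(array([ -4.03, -10.63,   0.81]), np.float64(-0.3), np.float64(-76.07028346578042)) pos [ 0.4527 -0.3372  0.0438]
```

Request:
play_rows --targets '[-4.0, -10.6, 0, 0, -4.0, -10.6, 0, 0, -4.0, -10.6, 0, 0, -4.0, -10.6, 0, 0, -4.0, -10.6, 0, 0, -4.0, -10.6, 0, 0]'

```text
t: 8.23
tool_pos: [0.3862, -0.242, 0.04]
orientation: [3.118, 0.381, 0.0]
force: [0.9, -1.0, -0.9]
opening: 0.0643
gripper_force: 0.0
```

```bash
python3 go.py tee pick .003
```

```text
(array([0.14, 0.21, 7.2 ]), np.float64(-0.3), np.float64(-76.05914195055347)) pos [ 0.3862 -0.242   0.04  ]
```

Request:
play_rows --targets '[0.1, 0.2, 3, 0, 0.1, 0.2, 5.5, 0, 0.1, 0.2, 7.2, 0, 0.1, 0.2, 7.2, 0, 0.1, 0.2, 7.2, 0]'

```text
t: 8.65
tool_pos: [0.3877, -0.2443, -0.0323]
orientation: [-3.118, -0.38, 0.001]
force: [-0.4, -0.8, 0.8]
opening: 0.0652
gripper_force: 0.0
```

Request:
play_rows --targets '[0, 0, 0, 0, 0, 0, 0, 0, 0, 0, 0, 0, 0, 0, 0, 0, 0, 0, 0, 0, 0, 0, 0, 0]' --grip 2.5

```text
t: 9.15
tool_pos: [0.3877, -0.2438, -0.0314]
orientation: [3.118, 0.381, 0.001]
force: [-1.2, 0.3, 1.1]
opening: 0.0333
gripper_force: 30.0
```

Gripped. Lift and carry.

Request:
play_rows --targets '[0, 0, -1, 0, 0, 0, -3, 0, 0, 0, -5.5, 0, 0, 0, -7, 0, 0, 0, -7, 0, 0, 0, -7, 0]'

```text
t: 9.65
tool_pos: [0.3884, -0.2443, 0.0395]
orientation: [3.116, 0.381, 0.003]
force: [0.9, 0.4, -1.2]
opening: 0.0333
gripper_force: 30.0
```

```bash
python3 go.py tee place 0.073
```

```text
(array([18.83,  3.74,  0.19]), np.float64(18.4), np.float64(-76.07191971166621)) pos [ 0.3884 -0.2443  0.0395]
```

Request:
play_rows --targets '[2, 0.4, 0, 2, 5, 1, 0, 5, 8.5, 1.7, 0, 9, 12, 2.4, 0, 13, 15, 3, 0, 16, 17.5, 3.5, 0, 18.4, 18.8, 3.7, 0, 18.4, 18.8, 3.7, 0, 18.4]'

```text
t: 10.32
tool_pos: [0.5801, -0.2331, 0.0361]
orientation: [-3.138, 0.12, 0.002]
force: [0.5, -0.1, -0.2]
opening: 0.0334
gripper_force: 30.0
```

Request:
play_rows --targets '[0, 0, 0, 0, 0, 0, 0, 0]'

```text
t: 10.48
tool_pos: [0.5771, -0.2339, 0.0367]
orientation: [-3.138, 0.122, 0.004]
force: [-0.7, -0.3, -0.8]
opening: 0.0333
gripper_force: 30.0
```

```bash
python3 go.py tee place 0.008
```

```text
(array([0.33, 0.12, 6.37]), np.float64(0.0), np.float64(-94.4616663098554)) pos [ 0.5771 -0.2339  0.0367]
```

Request:
play_rows --targets '[0.3, 0.1, 2, 0, 0.3, 0.1, 4, 0, 0.3, 0.1, 5.5, 0, 0.3, 0.1, 6.2, 0, 0.3, 0.1, 6.4, 0, 0.3, 0.1, 6.4, 0, 0.3, 0.1, 6.4, 0]'

```text
t: 11.07
tool_pos: [0.5822, -0.236, -0.0247]
orientation: [3.139, -0.123, 0.002]
force: [0.1, 0.2, -0.3]
opening: 0.0333
gripper_force: 30.0
```

Request:
play_rows --targets '[0, 0, 0, 0, 0, 0, 0, 0, 0, 0, 0, 0]' --grip 5

```text
t: 11.32
tool_pos: [0.5825, -0.2358, -0.0247]
orientation: [3.139, -0.122, 0.002]
force: [-0.1, -0.6, -0.1]
opening: 0.0474
gripper_force: 0.0
```

Request:
play_rows --targets '[0, 0, -1.5, 0, 0, 0, -5, 0, 0, 0, -8, 0, 0, 0, -8, 0, 0, 0, -8, 0]'

```text
t: 11.73
tool_pos: [0.5843, -0.2367, 0.0579]
orientation: [3.137, -0.122, 0.009]
force: [-0.6, -0.3, -0.4]
opening: 0.0502
gripper_force: 0.0
```

```bash
python3 go.py eb pick 0.09; python3 go.py ea pick .09; sed -n 1,3p /dev/null
```

```text
(array([-8.26, 20.85,  0.29]), np.float64(-78.2), np.float64(-94.46535069601381)) pos [ 0.5843 -0.2367  0.0579]
(array([-15.88, -23.38,   0.14]), np.float64(71.3), np.float64(-94.46535069601381)) pos [ 0.5843 -0.2367  0.0579]
```

Request:
play_rows --targets '[-8.3, 20.8, 0, -78, -8.3, 20.8, 0, -78, -8.3, 20.8, 0, -78, -8.3, 20.8, 0, -78, -8.3, 20.8, 0, -78, -8.3, 20.8, 0, -78, -8.3, 20.8, 0, -78, -8.3, 20.8, 0, -78]' --grip 6.5

```text
t: 12.4
tool_pos: [0.4808, -0.4376, 0.0525]
orientation: [-2.825, -1.369, 0.001]
force: [0.3, 0.3, 0.1]
opening: 0.0648
gripper_force: 0.0
```

```bash
python3 go.py eb pick 0.07
```

```text
(array([0.26, 0.43, 1.75]), np.float64(-22.0), np.float64(-38.286364795821896)) pos [ 0.4808 -0.4376  0.0525]
```

Request:
play_rows --targets '[0.3, 0.4, 0, -7, 0.3, 0.4, 0, -14, 0.3, 0.4, 1.7, -22, 0.3, 0.4, 1.7, -22, 0.3, 0.4, 1.7, -22, 0.3, 0.4, 1.7, -22, 0.3, 0.4, 1.7, -22]'

```text
t: 12.98
tool_pos: [0.4879, -0.4366, 0.0376]
orientation: [2.519, 1.877, 0.0]
force: [-0.5, -0.3, 0.1]
opening: 0.065
gripper_force: 0.0
```

```bash
python3 go.py eb pick 0.003
```

```text
(array([-0.21, -0.17,  6.96]), np.float64(-0.3), np.float64(-16.627313341686367)) pos [ 0.4879 -0.4366  0.0376]
```

Request:
play_rows --targets '[-0.2, -0.2, 3, 0, -0.2, -0.2, 5.5, 0, -0.2, -0.2, 7.0, 0, -0.2, -0.2, 7.0, 0, -0.2, -0.2, 7.0, 0]'

```text
t: 13.4
tool_pos: [0.4855, -0.438, -0.0326]
orientation: [-2.518, -1.879, 0.0]
force: [-0.0, -0.5, 0.1]
opening: 0.0651
gripper_force: 0.0
```

Request:
play_rows --targets '[0, 0, 0, 0, 0, 0, 0, 0, 0, 0, 0, 0, 0, 0, 0, 0, 0, 0, 0, 0, 0, 0, 0, 0]' --grip 2.5

```text
t: 13.9
tool_pos: [0.4854, -0.438, -0.0325]
orientation: [2.516, 1.88, 0.0]
force: [0.1, 0.7, 0.6]
opening: 0.0339
gripper_force: 30.0
```

Request:
play_rows --targets '[0, 0, -1, 0, 0, 0, -3, 0, 0, 0, -5.5, 0, 0, 0, -8, 0, 0, 0, -8, 0, 0, 0, -8, 0]'

```text
t: 14.4
tool_pos: [0.4868, -0.4394, 0.0505]
orientation: [2.513, 1.878, 0.001]
force: [-0.4, 1.0, -0.5]
opening: 0.033
gripper_force: 30.0
```

```bash
python3 go.py eb place 0.083
```

```text
(array([40.06,  4.01,  0.17]), np.float64(-18.4), np.float64(-16.456270067041206)) pos [ 0.4868 -0.4394  0.0505]
```

Request:
play_rows --targets '[2, 0.2, 0, -1, 5, 0.5, 0, -3, 8.5, 0.8, 0, -5, 12, 1.2, 0, -7, 15.5, 1.6, 0, -9, 19, 1.9, 0, -11, 22.5, 2.3, 0, -13, 26, 2.6, 0, -15]'

```text
t: 15.07
tool_pos: [0.5833, -0.1938, 0.0459]
orientation: [-2.246, -2.193, 0.001]
force: [1.1, -1.7, -0.7]
opening: 0.0332
gripper_force: 30.0
```

```bash
python3 go.py eb place 0.083
```

```text
(array([12.85,  5.25, -0.21]), np.float64(-3.3), np.float64(-1.3687355388600537)) pos [ 0.5833 -0.1938  0.0459]
```

Request:
play_rows --targets '[3.5, 1.4, 0, -1, 7, 2.8, 0, -2, 9.5, 3.9, 0, -3.4, 11.3, 4.7, 0, -3.4, 12.3, 5.2, 0, -3.4, 12.3, 5.2, 0, -3.4, 12.3, 5.2, 0, -3.4]'

```text
t: 15.65
tool_pos: [0.6383, -0.0745, 0.0464]
orientation: [-2.182, -2.259, 0.002]
force: [0.6, -0.3, 0.0]
opening: 0.0332
gripper_force: 30.0
```

```bash
python3 go.py eb place 0.007
```

```text
(array([0.79, 0.09, 7.44]), np.float64(0.1), np.float64(1.979786626677468)) pos [ 0.6383 -0.0745  0.0464]
```

Request:
play_rows --targets '[0.8, 0.1, 2, 0, 0.8, 0.1, 4.5, 0, 0.8, 0.1, 6.3, 0, 0.8, 0.1, 7.2, 0, 0.8, 0.1, 7.4, 0, 0.8, 0.1, 7.4, 0, 0.8, 0.1, 7.4, 0, 0.8, 0.1, 7.4, 0]'

```text
t: 16.32
tool_pos: [0.6409, -0.067, -0.0252]
orientation: [2.183, 2.257, 0.002]
force: [-0.2, -0.2, -0.6]
opening: 0.0331
gripper_force: 30.0
```

Request:
play_rows --targets '[0, 0, 0, 0, 0, 0, 0, 0, 0, 0, 0, 0]' --grip 5

```text
t: 16.57
tool_pos: [0.6404, -0.0663, -0.026]
orientation: [2.183, 2.258, 0.001]
force: [-0.6, -0.1, -0.5]
opening: 0.0477
gripper_force: 0.0
```

Request:
play_rows --targets '[0, 0, -1.5, 0, 0, 0, -5, 0, 0, 0, -8, 0, 0, 0, -8, 0, 0, 0, -8, 0]'

```text
t: 16.98
tool_pos: [0.6427, -0.0667, 0.058]
orientation: [2.179, 2.255, 0.006]
force: [0.5, 0.2, 0.9]
opening: 0.05
gripper_force: 0.0
```

```bash
python3 go.py ea pick 0.07
```

```text
(array([  8.21, -19.6 ,   2.15]), np.float64(-12.2), np.float64(1.9523668550584916)) pos [ 0.6427 -0.0667  0.058 ]
```

Request:
play_rows --targets '[8.2, -19.6, 0, -12, 8.2, -19.6, 0, -12, 8.2, -19.6, 0, -12, 8.2, -19.6, 0, -12, 8.2, -19.6, 0, -12, 8.2, -19.6, 2, -12, 8.2, -19.6, 2, -12, 8.2, -19.6, 2, -12]' --grip 6.5

```text
t: 17.65
tool_pos: [0.44, 0.0092, 0.0326]
orientation: [-1.934, -2.474, 0.002]
force: [-0.6, 0.3, -1.0]
opening: 0.0649
gripper_force: 0.0
```

Request:
play_rows --targets '[0, 0, 0, 0]'

```text
t: 17.73
tool_pos: [0.4419, 0.0088, 0.0337]
orientation: [-1.936, -2.474, 0.0]
force: [0.2, -0.3, 0.0]
opening: 0.0649
gripper_force: 0.0
```

```bash
python3 go.py ea pick 0.003
```

```text
(array([-0.06,  0.22,  6.57]), np.float64(-0.3), np.float64(13.933836565161396)) pos [0.4419 0.0088 0.0337]
```

Request:
play_rows --targets '[0, 0.2, 3, 0, 0, 0.2, 5.3, 0, 0, 0.2, 6.6, 0, 0, 0.2, 6.6, 0, 0, 0.2, 6.6, 0]'

```text
t: 18.15
tool_pos: [0.4441, 0.009, -0.033]
orientation: [-1.936, -2.473, 0.001]
force: [0.6, 1.1, 0.5]
opening: 0.065
gripper_force: 0.0
```

Request:
play_rows --targets '[0, 0, 0, 0, 0, 0, 0, 0, 0, 0, 0, 0, 0, 0, 0, 0, 0, 0, 0, 0, 0, 0, 0, 0]' --grip 2.5

```text
t: 18.65
tool_pos: [0.4433, 0.0095, -0.0325]
orientation: [1.935, 2.474, 0.0]
force: [0.5, 0.6, -0.2]
opening: 0.0333
gripper_force: 30.0
```

Request:
play_rows --targets '[0, 0, -1, 0, 0, 0, -3, 0, 0, 0, -5.5, 0, 0, 0, -8, 0, 0, 0, -8, 0, 0, 0, -8, 0]'

```text
t: 19.15
tool_pos: [0.445, 0.0094, 0.0498]
orientation: [1.933, 2.472, 0.004]
force: [-1.0, 0.1, -0.6]
opening: 0.033
gripper_force: 30.0
```

```bash
python3 go.py ea place 0.083
```

```text
(array([-1.07, 20.65,  0.27]), np.float64(12.0), np.float64(13.945428934415132)) pos [0.445  0.0094 0.0498]
```

Request:
play_rows --targets '[-0.1, 2, 0, 2, -0.3, 5.5, 0, 4, -0.5, 9, 0, 6, -0.6, 12.5, 0, 8, -0.8, 16, 0, 10, -1, 19, 0, 12, -1.1, 20.7, 0, 12, -1.1, 20.7, 0, 12]'

```text
t: 19.82
tool_pos: [0.6484, 0.0494, 0.0457]
orientation: [-2.183, -2.259, 0.001]
force: [1.6, -0.5, -0.4]
opening: 0.0334
gripper_force: 30.0
```

Request:
play_rows --targets '[0, 0, 0, 0, 0, 0, 0, 0]'

```text
t: 19.98
tool_pos: [0.645, 0.0486, 0.0458]
orientation: [-2.182, -2.258, 0.003]
force: [0.2, 0.7, -0.5]
opening: 0.0332
gripper_force: 30.0
```

```bash
python3 go.py ea place 0.007
```

```text
(array([0.  , 0.32, 7.38]), np.float64(0.1), np.float64(1.9543247821370708)) pos [0.645  0.0486 0.0458]
```

Request:
play_rows --targets '[0, 0.2, 2, 0, 0, 0.2, 4.5, 0, 0, 0.2, 6.3, 0, 0, 0.2, 7.2, 0, 0, 0.2, 7.4, 0, 0, 0.2, 7.4, 0, 0, 0.2, 7.4, 0, 0, 0.2, 7.4, 0]'

```text
t: 20.65
tool_pos: [0.6496, 0.0488, -0.025]
orientation: [2.182, 2.258, 0.002]
force: [0.7, 0.4, -0.7]
opening: 0.0334
gripper_force: 30.0
```

Request:
play_rows --targets '[0, 0, 0, 0, 0, 0, 0, 0, 0, 0, 0, 0]' --grip 5

```text
t: 20.9
tool_pos: [0.6491, 0.0488, -0.026]
orientation: [2.183, 2.258, 0.001]
force: [-0.6, -0.4, -0.2]
opening: 0.0474
gripper_force: 0.0
```

Request:
play_rows --targets '[0, 0, -1.5, 0, 0, 0, -5, 0, 0, 0, -9, 0, 0, 0, -9, 0, 0, 0, -9, 0]'

```text
t: 21.32
tool_pos: [0.6523, 0.0488, 0.0691]
orientation: [2.179, 2.254, 0.009]
force: [-0.2, -0.1, 0.3]
opening: 0.05
gripper_force: 0.0
```

```bash
python3 go.py cb pick 0.1;python3 go.py ca pick 0.1
```

```text
(array([ 21.84, -25.36,   0.18]), np.float64(1.9), np.float64(1.9443920295023154)) pos [0.6523 0.0488 0.0691]
(array([ 38.02, -14.66,   0.27]), np.float64(1.9), np.float64(1.9443920295023154)) pos [0.6523 0.0488 0.0691]
```

Request:
play_rows --targets '[21.8, -25.3, 0, 2, 21.8, -25.3, 0, 2, 21.8, -25.3, 0, 2, 21.8, -25.3, 0, 2, 21.8, -25.3, 0, 2, 21.8, -25.3, 0, 2, 21.8, -25.3, 0, 2, 21.8, -25.3, 0, 2]' --grip 7 --grip_force 25

```text
t: 21.98
tool_pos: [0.3866, 0.2582, 0.0628]
orientation: [-2.223, -2.22, 0.002]
force: [-0.3, 0.8, 0.8]
opening: 0.0697
gripper_force: 0.0
```

Request:
play_rows --targets '[0, 0, 0, 0]'

```text
t: 22.07
tool_pos: [0.3828, 0.261, 0.0623]
orientation: [-2.215, -2.223, 0.004]
force: [0.0, 0.2, -0.4]
opening: 0.0699
gripper_force: 0.0
```

```bash
python3 go.py cb pick 0.08
```

```text
(array([-0.25,  0.86,  1.73]), np.float64(0.2), np.float64(0.20158210464340823)) pos [0.3828 0.261  0.0623]
```

Request:
play_rows --targets '[0, 0.3, 1, 0, 0, 0.3, 1, 0, 0, 0.3, 1, 0, 0, 0.3, 1, 0]'

```text
t: 22.4
tool_pos: [0.3925, 0.2566, 0.0528]
orientation: [-2.225, -2.218, 0.002]
force: [-0.0, 0.0, 1.0]
opening: 0.0697
gripper_force: 0.0
```

```bash
python3 go.py cb pick 0.012
```

```text
(array([ 0.2 , -0.11,  7.58]), np.float64(-0.2), np.float64(-0.17051343614945283)) pos [0.3925 0.2566 0.0528]
```

Request:
play_rows --targets '[0.2, -0.1, 3, 0, 0.2, -0.1, 5.5, 0, 0.2, -0.1, 7.3, 0, 0.2, -0.1, 7.6, 0, 0.2, -0.1, 7.6, 0, 0.2, -0.1, 7.6, 0]'

```text
t: 22.9
tool_pos: [0.3919, 0.2595, -0.0219]
orientation: [2.224, 2.219, 0.001]
force: [0.3, 0.2, -0.2]
opening: 0.0698
gripper_force: 0.0
```

Request:
play_rows --targets '[0, 0, 0, 0, 0, 0, 0, 0, 0, 0, 0, 0, 0, 0, 0, 0, 0, 0, 0, 0, 0, 0, 0, 0]' --grip 3

```text
t: 23.4
tool_pos: [0.3912, 0.2599, -0.0222]
orientation: [2.222, 2.22, 0.001]
force: [0.0, -0.5, 2.8]
opening: 0.0395
gripper_force: 25.0
```

Request:
play_rows --targets '[0, 0, -1, 0, 0, 0, -3, 0, 0, 0, -5.5, 0, 0, 0, -8, 0, 0, 0, -8, 0, 0, 0, -8, 0]'

```text
t: 23.9
tool_pos: [0.3925, 0.2606, 0.0597]
orientation: [2.222, 2.22, 0.006]
force: [-0.4, 0.1, -0.8]
opening: 0.0398
gripper_force: 25.0
```

```bash
python3 go.py cb place 0.092
```

```text
(array([-7.18, 20.58,  0.33]), np.float64(3.1), np.float64(-0.05400718196581942)) pos [0.3925 0.2606 0.0597]
```

Request:
play_rows --targets '[-0.7, 2, 0, 1, -2, 5.5, 0, 2, -3.2, 9, 0, 3, -4.4, 12.5, 0, 3, -5.6, 16, 0, 3, -6.6, 18.8, 0, 3, -7.1, 20.4, 0, 3, -7.1, 20.4, 0, 3]'

```text
t: 24.57
tool_pos: [0.5967, 0.1864, 0.0557]
orientation: [-2.283, -2.159, 0.002]
force: [0.7, 0.0, -0.8]
opening: 0.0397
gripper_force: 25.0
```

Request:
play_rows --targets '[0, 0, 0, 0, 0, 0, 0, 0, 0, 0, 0, 0]'

```text
t: 24.82
tool_pos: [0.5932, 0.189, 0.0566]
orientation: [-2.278, -2.162, 0.002]
force: [0.5, 0.3, -0.9]
opening: 0.0394
gripper_force: 25.0
```

```bash
python3 go.py cb place 0.017
```

```text
(array([-0.01,  0.51,  7.46]), np.float64(0.2), np.float64(-3.0093990135379407)) pos [0.5932 0.189  0.0566]
```

Request:
play_rows --targets '[0, 0.5, 2, 0, 0, 0.5, 4.5, 0, 0, 0.5, 6.3, 0, 0, 0.5, 7.2, 0, 0, 0.5, 7.5, 0, 0, 0.5, 7.5, 0, 0, 0.5, 7.5, 0, 0, 0.5, 7.5, 0]'

```text
t: 25.48
tool_pos: [0.6001, 0.1887, -0.0168]
orientation: [2.279, 2.162, 0.002]
force: [-0.5, 0.2, -0.8]
opening: 0.0398
gripper_force: 25.0
```

```bash
python3 go.py cb place 0.017
```

```text
(array([-0.02, -0.19,  0.12]), np.float64(0.2), np.float64(-3.029231821202177)) pos [ 0.6001  0.1887 -0.0168]
```

Settle the last millimetre, then release.

Request:
play_rows --targets '[0, 0, 0.1, 0, 0, 0, 0.1, 0, 0, 0, 0.1, 0]'

```text
t: 25.73
tool_pos: [0.5999, 0.1883, -0.0184]
orientation: [2.28, 2.161, 0.0]
force: [-0.6, 0.0, -1.0]
opening: 0.0392
gripper_force: 25.0
```

Request:
play_rows --targets '[0, 0, 0, 0, 0, 0, 0, 0, 0, 0, 0, 0, 0, 0, 0, 0]' --grip 6

```text
t: 26.07
tool_pos: [0.5999, 0.1882, -0.0186]
orientation: [2.28, 2.161, 0.0]
force: [0.9, -0.6, 0.4]
opening: 0.059
gripper_force: 0.0
```

Request:
play_rows --targets '[0, 0, -1.5, 0, 0, 0, -5, 0, 0, 0, -9, 0, 0, 0, -9, 0, 0, 0, -9, 0]'

```text
t: 26.48
tool_pos: [0.6029, 0.1889, 0.0756]
orientation: [2.277, 2.159, 0.01]
force: [-0.5, -0.8, 0.5]
opening: 0.06
gripper_force: 0.0
```

```bash
python3 go.py ca pick 0.1
```

```text
(array([ 22.86, -12.25,   1.02]), np.float64(-3.1), np.float64(-3.058819988685943)) pos [0.6029 0.1889 0.0756]
```

Request:
play_rows --targets '[22.9, -12, 0, -3, 22.9, -12, 0, -3, 22.9, -12, 0, -3, 22.9, -12, 0, -3, 22.9, -12, 0, -3, 22.9, -12, 0, -3, 22.9, -12, 0, -3, 22.9, -12, 0, -3]' --grip 7

```text
t: 27.15
tool_pos: [0.4896, 0.4256, 0.0697]
orientation: [-2.217, -2.225, 0.003]
force: [0.0, -0.9, -0.4]
opening: 0.0702
gripper_force: 0.0
```

Request:
play_rows --targets '[0, 0, 1, 0, 0, 0, 1, 0, 0, 0, 1, 0, 0, 0, 1, 0]'

```text
t: 27.48
tool_pos: [0.4928, 0.4215, 0.0606]
orientation: [2.225, 2.218, -0.002]
force: [0.4, 0.2, -0.0]
opening: 0.07
gripper_force: 0.0
```

```bash
python3 go.py ca pick 0.012
```

```text
(array([0.24, 0.01, 8.36]), np.float64(-0.2), np.float64(-0.18641724605592025)) pos [0.4928 0.4215 0.0606]
```

Request:
play_rows --targets '[0.2, 0, 3, 0, 0.2, 0, 6, 0, 0.2, 0, 8, 0, 0.2, 0, 8.4, 0, 0.2, 0, 8.4, 0, 0.2, 0, 8.4, 0]'

```text
t: 27.98
tool_pos: [0.4932, 0.4252, -0.0214]
orientation: [2.223, 2.219, 0.002]
force: [-0.1, 0.9, 0.6]
opening: 0.0699
gripper_force: 0.0
```

Request:
play_rows --targets '[0, 0, 0, 0, 0, 0, 0, 0, 0, 0, 0, 0, 0, 0, 0, 0, 0, 0, 0, 0, 0, 0, 0, 0]' --grip 3

```text
t: 28.48
tool_pos: [0.4925, 0.4256, -0.0221]
orientation: [2.222, 2.22, 0.001]
force: [-0.6, -1.4, 2.3]
opening: 0.0396
gripper_force: 25.0
```

Request:
play_rows --targets '[0, 0, -1, 0, 0, 0, -3, 0, 0, 0, -5.5, 0, 0, 0, -8, 0, 0, 0, -8, 0, 0, 0, -8, 0]'

```text
t: 28.98
tool_pos: [0.4938, 0.4265, 0.0602]
orientation: [2.222, 2.22, 0.007]
force: [0.2, 0.1, -1.5]
opening: 0.0396
gripper_force: 25.0
```

```bash
python3 go.py ca place 0.092
```

```text
(array([-16.2 ,  10.88,   0.32]), np.float64(3.1), np.float64(-0.055608028355153244)) pos [0.4938 0.4265 0.0602]
```

Request:
play_rows --targets '[-1.5, 1, 0, 1, -4.5, 3, 0, 2, -7.5, 5, 0, 3, -10.5, 7, 0, 3, -13, 8.7, 0, 3, -15, 10, 0, 3, -16, 10.8, 0, 3, -16, 10.8, 0, 3]'

```text
t: 29.65
tool_pos: [0.6006, 0.2625, 0.0559]
orientation: [-2.283, -2.158, 0.003]
force: [0.0, -0.4, -0.6]
opening: 0.0398
gripper_force: 25.0
```

Request:
play_rows --targets '[0, 0, 0, 0, 0, 0, 0, 0, 0, 0, 0, 0]'

```text
t: 29.9
tool_pos: [0.599, 0.2667, 0.057]
orientation: [-2.278, -2.163, 0.001]
force: [-0.1, 0.3, -0.9]
opening: 0.0398
gripper_force: 25.0
```

```bash
python3 go.py ca place 0.017
```

```text
(array([-0.21,  0.36,  7.5 ]), np.float64(0.2), np.float64(-2.9603847350409818)) pos [0.599  0.2667 0.057 ]
```

Request:
play_rows --targets '[-0.2, 0.3, 2, 0, -0.2, 0.3, 4.5, 0, -0.2, 0.3, 6.3, 0, -0.2, 0.3, 7.2, 0, -0.2, 0.3, 7.5, 0, -0.2, 0.3, 7.5, 0, -0.2, 0.3, 7.5, 0, -0.2, 0.3, 7.5, 0]'

```text
t: 30.57
tool_pos: [0.6033, 0.2638, -0.0168]
orientation: [2.279, 2.162, 0.002]
force: [-0.3, -0.8, -0.7]
opening: 0.0397
gripper_force: 25.0
```

Request:
play_rows --targets '[0, 0, 0.1, 0, 0, 0, 0.1, 0, 0, 0, 0.1, 0]'

```text
t: 30.82
tool_pos: [0.603, 0.2631, -0.0184]
orientation: [2.28, 2.161, 0.0]
force: [-0.7, -0.6, -1.4]
opening: 0.0396
gripper_force: 25.0
```

Request:
play_rows --targets '[0, 0, 0, 0, 0, 0, 0, 0, 0, 0, 0, 0, 0, 0, 0, 0]' --grip 6

```text
t: 31.15
tool_pos: [0.6031, 0.263, -0.0185]
orientation: [2.28, 2.161, 0.0]
force: [-1.0, 0.1, -0.9]
opening: 0.0588
gripper_force: 0.0
```

Request:
play_rows --targets '[0, 0, -1.5, 0, 0, 0, -5, 0, 0, 0, -9, 0, 0, 0, -13, 0, 0, 0, -13, 0]'

```text
t: 31.57
tool_pos: [0.6087, 0.2651, 0.1239]
orientation: [2.275, 2.157, 0.023]
force: [2.0, -0.1, 2.6]
opening: 0.0594
gripper_force: 0.0
```

Request:
play_rows --targets '[0, -22, 0, 0, 0, -22, 0, 0, 0, -22, 0, 0, 0, -22, 0, 0, 0, -22, 0, 0, 0, -22, 0, 0, 0, -22, 0, 0, 0, -22, 0, 0]'

```text
t: 32.23
tool_pos: [0.3838, 0.2753, 0.1127]
orientation: [2.278, 2.162, 0.004]
force: [0.9, -0.8, 0.4]
opening: 0.0603
gripper_force: 0.0
```

Run:
```python
from h import *
c=eyes.read_camera("top");d=eyes.read_camera("side")
a=cv2.resize(c["image"][110:330,180:500],(800,550)); cv2.imwrite("pics/f1.png",a[:,:,::-1])
b=cv2.resize(d["image"][110:400,110:450],(680,580)); cv2.imwrite("pics/f2.png",b[:,:,::-1])
print(fit(c,"magnet",(388,299)))
```

```text
[ 0.37786367 -0.12558436 10.63179558  0.0758829 ]
```

View pics/f1.png

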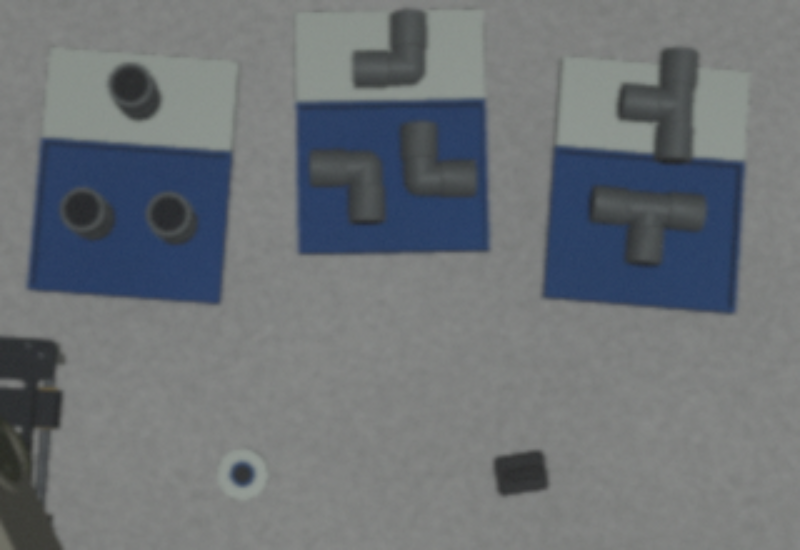

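View pics/f2.png

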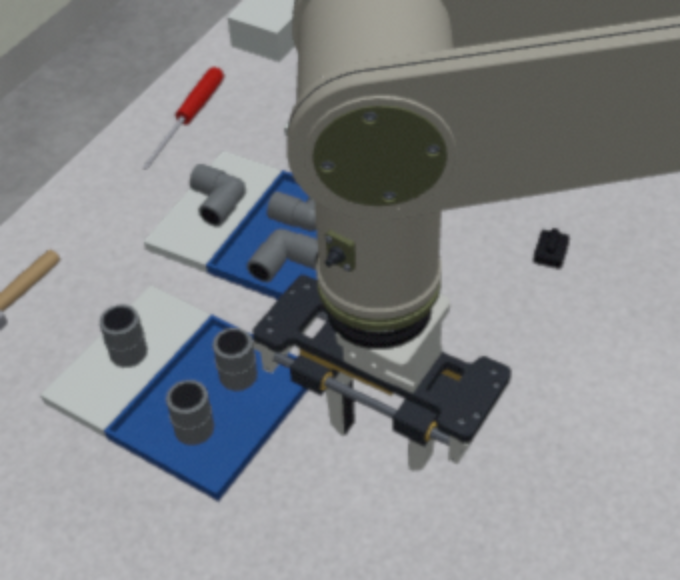

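All five fittings are in the right bays: the elbows at (347,185) and (440,160), the tee at (648,225), and the couplings standing at (85,212) and (171,217). None is on a wall or on another fitting. The tape (242,474) and magnet (520,472) have not moved, and the gripper is clear of everything.

```bash
python3 -c "
from plant import workorder
print(workorder.close_job())"
```

```text
the job is handed in; nothing more can be done
None
```

All five fittings are in their matching bays, with the elbows and tee flat and the couplings standing. The tape and magnet are where they were, and the job is handed in at about 32 s (no verdict was returned).

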